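# Seat a metal specimen in the corner pocket of its board

## Robot

A 6-joint arm with a two-finger parallel gripper is mounted at the origin on the work surface. World frame = base frame: x ahead of the robot, y to its left, z up, the work surface at z = 0. Lengths are in mm, angles in rad, forces in N, time in s.
With the tool pointing down it reaches from about 400 to 925 mm from the base axis. Payload 3.4 kg.
Tool frame: the origin (TCP) lies between the finger pads; the fingertips stand 19 mm ahead of it and the grasp point (between the pads) is the TCP; z points along the fingers, y is the line along which they close (so a half turn about z gives the same grasp; the last joint's range is limited). The gripper opens to 85 mm and grips with 20 to 120 N. Pads are 22 mm wide; open, the fingers measure 114 mm over their backs; the gripper's body (76 mm by 85 mm) begins 54 mm behind the grasp point. The pads swing forward as they close: fully open they stand 13 mm farther back than shut.
Start: joints at [1.177, 0.307, 1.506, -0, 1.328, -0.073], TCP at [181.336, 545.663, 250.305] pointing down, gripper open.
Joint ranges: [-3.12, 3.12], [-1.05, 2.28], [0.14, 2.33], [-1.42, 4.57], [0.1, 2.73], [-2.68, 2.68]. Speed limits (rad/s): [2.57, 2.57, 3.14, 3.14, 3.14, 3.14].

## Interface

Orientations are given as a unit quaternion [x, y, z, w].
In Python, from bench import read_state, grab_frame, calibration, arm, spot_in, tip_of gives the robot as it stands.
- The arm moves only by the shell command python3 -m handwheel 'ROWS' [FORCE]. ROWS is a JSON object of lists of equal length, an entry for each row: "xyz": the shift along the tool's x, y, z in m, a list of three; "rot": the turn, a rotation vector about the tool's x, y, z in rad, a list of three; "jaw": the gripper's target within -1 to 1 (shut at 1, half-way at 0, fully open at -1). In form: {"xyz": [[x, y, z], ...], "rot": [[wx, wy, wz], ...], "jaw": [jaw, ...]}. A call has 1 to 10 rows; each row shifts and turns the commanded pose from where the row before left it, along the tool's axes as they then stand; what a row does not reach is not made up. A row lasts 1/8 s, in which the tool goes at most 62.5 mm and 10.7 degrees, less where a joint would pass 70% of its speed; a pose out of reach is approached as far as the arm can. A call is refused whole if a number of a shift passes 0.0625 or a number of a turn 0.188, either way. A call with a gripper value outside its range is refused whole. The fingers move at their own pace and stop on an object; FORCE is the grip in N (left out, the last holds). Time passes only in rows, so rows that do not move let the fingers close. It gives the time, the measured TCP pose, the force, the opening and the grip force at its end, in the units of the state.
- read_state(): the state, without advancing time (a new reading comes with each control period).
- grab_frame(name): name is "scene" or "top" or "wrist"; returns the picture (480x640x3 uint8, blue, green, red); there is no depth.
- calibration(name): a dict with "intrinsics" (3x3 intrinsics, pixels), "dist" ([k1, k2, p1, p2, k3] as OpenCV has them; the pictures are not rectified), "camera_from_world" (4x4, takes a point from world to camera coordinates). Camera axes: x right, y down, z forward; pixel columns grow to the right and rows downward; lengths in mm; the calibration is good to about 2 mm. A picture is of the moment at which its call begins: read the wrist's pose just before it. calibration takes no time and is no camera call; for the wrist camera it gives the pose at the moment of the call.
- arm.job_done(): hands the job in; it is judged then, once.
Trained networks look in the newest picture that a camera, given by its name, has taken for a name from the list of things; names that differ only in an ending like _2 or _b are one class to them, and where a whole thing is asked for, a point or a joint stands for the part that bears it (a point fixed in the world has none). Each returns a list of dicts, best first, with "p" (0 to 1); they miss things now and then, are a little off and sometimes report something else, mostly with a low value. They report only what shows in the picture. A call takes as long as a camera call. They do not tell look-alikes from the thing itself.
- spot_in(camera, thing): "rect" ([left, top, right, bottom] in pixels, round what is visible of it).
- tip_of(camera, thing): "at" ([column, row] in pixels: a listed point, or the origin of a listed thing).
The state is a dict: "time_s": time; "q": joint angles; "joint_vel": joint speeds; "tau": joint torques, N m; "tcp_pos": TCP position; "eef_rot": TCP orientation; "force": force on the tool from outside, world axes, zero at the start; "moment": the same for the moment, N m; "gripper_width": opening from 0.0 (shut) to 1.0 (fully open); "grip_force": force on a finger pad.
Only numpy, scipy, OpenCV 4.12 (cv2) and the standard library are available. Lean on these libraries where they do the work, as an engineer would, in place of code of your own. Each camera call takes 0.05 s, during which the arm holds its last target. There are 200 camera calls.

## Task

Without gripping or lifting it, push the rectangular metal specimen with your fingertips across its wooden board until its long side lies flat against the rail, well short of the pocket. Then slide it along the rail, keeping it against the rail, into the corner pocket until it is fully home against the end stop and flush with the rail. Leave the round specimen and the other things around the board where they are, and finish clear of everything.

Things in the scene. Friction and masses are not known exactly. Their poses are not given: they have to be found in the camera images.
- specimen_center (a point): centre (half-way up) of the rectangular bare aluminium specimen, a loose plate 40 x 50 mm and 16 mm thick, about 90 g, lying flat on the board; its x axis runs along its 40 mm side, its y axis along its 50 mm side, z up. It starts turned by up to 0.45 rad from the board's axes, its centre 100 to 125 mm from the rail
- pocket_corner (a point): inner corner of the pocket at the level of the board's top face, where the rail's inner face meets the end stop's. Axes: x square to the rail, pointing into it; y along the rail towards the stop; z up. The rail's inner face is x = 0, from y = -305 mm to the stop's face at y = 0. Home, the specimen's centre is at x -20, y -25, z 8 mm, its 50 mm side along the rail, its rear part sticking out of the pocket
- pocket_lip (a point): inner front corner of the pocket's lip at the level of the board's top, axes as pocket_corner, 45 mm from the rail and 17 mm before the stop. The lip, 12 mm thick and 10 mm tall, stands opposite the rail and runs from here to the stop, so the pocket is 45 mm wide. A flared lead-in runs back from here, 19 mm along the rail and 18 mm away from it
- board: plywood board fixed to the table, 190 x 320 mm, 12 mm thick (top face 12 mm above the table). A dark wood rail, 15 mm wide and 10 mm tall, runs along its far long edge, with the pocket at the rail's left end seen from the robot; the other two edges are open. Origin at the centre of its underside, x towards the rail, y towards the pocket end, z up
- slug_center (a point): centre of the round aluminium specimen, a loose disc of 40 mm diameter, 16 mm thick, lying on the board 85 mm or more from the rectangular one and at least 75 mm clear of the rail; leave it alone
- tube_rack: loose white test tube rack with tubes, 200 x 60 mm, 130 mm tall, standing on the table past the pocket end of the board; origin at the centre of its underside; leave it alone
- beaker: loose small glass beaker, 68 mm across, 85 mm tall, standing on the table past the other end of the board; origin at the centre of its underside; leave it alone
- sharpener: loose small grey pencil sharpener, 28 x 22 x 15 mm, on the table beyond the rail; origin at the centre of its underside; leave it alone
Not all that is in view belongs to the job. What is shaped like the part that bears specimen_center but red or yellow is not meant.

How it is judged:
By the outcome, as a careful person would: the job done as asked, in the order asked, and still so for the second after the job is handed in, with the robot touching nothing.
It also fails if it takes over 56 s, if anything falls off the work surface, if the arm or the gripper's body presses on something with over 40 N, if the wrist force passes 120 N, or if a joint passes its speed limit or range.

## Working session

There is one attempt and no reset: what is moved stays moved. The work goes in short steps, Python scripts to look and compute and a shell command to move; the robot and the scene stay as the last step left them, time stands still between calls to the robot, and variables do not carry over. Pictures are saved under pics/ and viewed, at most 11 in all, crops included, and the job is handed in when it is done.

```bash
mkdir -p pics; ls; cat > h.py <<'E'
import numpy as np, cv2
from bench import read_state, grab_frame, calibration, arm, spot_in, tip_of
def ray(name,uv,z,c=None):
    c=c or calibration(name); K=np.array(c["intrinsics"],float); d=np.array(c["dist"],float); T=np.array(c["camera_from_world"],float)
    p=cv2.undistortPoints(np.array(uv,float).reshape(-1,1,2),K,d).reshape(-1,2)
    R,t=T[:3,:3],T[:3,3]; o=-R.T@t
    D=np.c_[p,np.ones(len(p))]@R
    return o+D*((z-o[2])/D[:,2])[:,None]
def proj(name,P,c=None):
    c=c or calibration(name); T=np.array(c["camera_from_world"],float)
    return cv2.projectPoints(np.array(P,float).reshape(-1,1,3),cv2.Rodrigues(T[:3,:3])[0],T[:3,3],np.array(c["intrinsics"],float),np.array(c["dist"],float))[0].reshape(-1,2)
E
python3 - <<'E'
from h import *
for n in ("scene","top"):
    cv2.imwrite(f"pics/{n}0.png",grab_frame(n))
    for t,z in (("specimen_center",20),("pocket_corner",12),("pocket_lip",12),("slug_center",20),("board",0),("tube_rack",0),("beaker",0),("sharpener",0)):
        for r in tip_of(n,t)[:3]:
            print(n,t,round(r["p"],2),np.round(r["at"]),ray(n,r["at"],z).round(0)[0][:2])
s=read_state(); print(s["time_s"],s["tcp_pos"],s["eef_rot"],s["gripper_width"])
E
```

```text
pics
scene specimen_center 0.87 [283. 236.] [522. -86.]
scene specimen_center 0.84 [172. 276.] [ 747. -180.]
scene specimen_center 0.78 [260. 211.] [ 456. -195.]
scene pocket_corner 0.82 [362. 319.] [668. 169.]
scene pocket_lip 0.58 [367. 299.] [617. 152.]
scene slug_center 0.6 [335. 258.] [540.  46.]
scene board 0.92 [320. 270.] [565.  29.]
scene tube_rack 0.84 [464. 343.] [627. 329.]
scene sharpener 0.78 [280. 330.] [750.  60.]
top specimen_center 0.76 [339. 343.] [382. -44.]
top specimen_center 0.67 [360. 261.] [524. -78.]
top specimen_center 0.66 [434. 310.] [ 442. -206.]
top pocket_corner 0.83 [226. 180.] [665. 163.]
top pocket_lip 0.87 [230. 205.] [618. 155.]
top slug_center 0.21 [134. 197.] [626. 322.]
top board 0.94 [298. 234.] [571.  32.]
top board 0.52 [133. 197.] [631. 330.]
top tube_rack 0.64 [135. 199.] [626. 326.]
top beaker 0.66 [469. 244.] [ 563. -275.]
top sharpener 0.62 [281. 138.] [749.  68.]
0.9 [181.32235294 545.66538408 250.32063218] [1.59701095e-01 9.87165417e-01 1.65330292e-05 1.73338675e-07] 1.0022892941537076
```

View pics/top0.png

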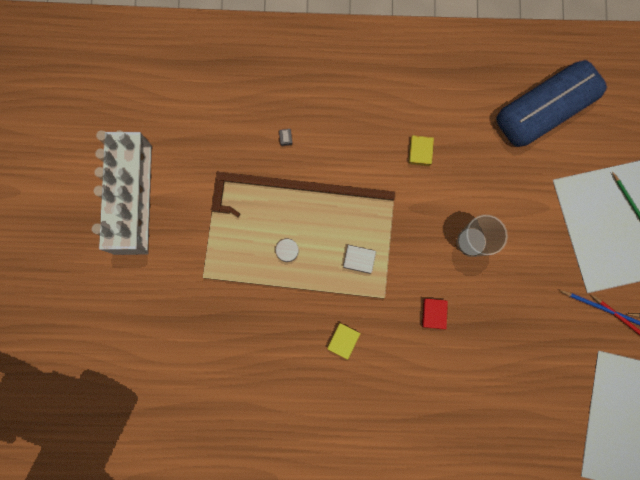

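View pics/scene0.png

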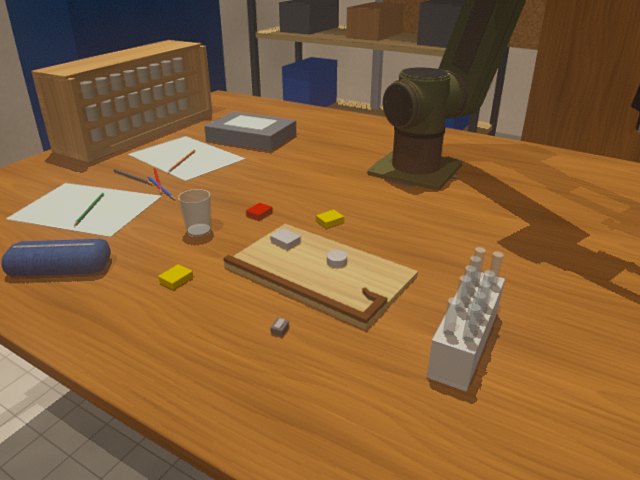

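The top view shows five things the specimen could be mistaken for or confused with:
- Grey rectangle at (360,260), on the board.
- Yellow blocks at (422,150) and (344,341).
- Red block at (435,313).
- Round slug at (287,250).

I choose the bare grey rectangle at (360,260). Next I'll check it in one crop and measure the edges.

```bash
python3 - <<'E'
from h import *
im=grab_frame("top"); c=calibration("top")
crop=im[160:310,190:410]; cv2.imwrite("pics/crop.png",cv2.resize(crop,None,fx=3.6,fy=3.6,interpolation=cv2.INTER_CUBIC))
hsv=cv2.cvtColor(im,cv2.COLOR_BGR2HSV)
m=((hsv[...,1]<60)&(hsv[...,2]>120)).astype(np.uint8); 
M=np.zeros_like(m); M[225:290,230:390]=m[225:290,230:390]
for k in cv2.findContours(M,0,cv2.CHAIN_APPROX_NONE)[0]:
    if len(k)<30: continue
    b=cv2.boxPoints(cv2.minAreaRect(k)); W=ray("top",b,28,c)[:,:2]
    print("blob",b.round(1).tolist(),W.round(1).tolist(),W.mean(0), [np.linalg.norm(W[i]-W[i-1]).round(1) for i in range(4)])
# board light-wood
m=((hsv[...,0]>12)&(hsv[...,0]<28)&(hsv[...,2]>150)&(hsv[...,1]>60)).astype(np.uint8)|M
M2=np.zeros_like(m); M2[165:310,190:410]=m[165:310,190:410]
k=max(cv2.findContours(M2,0,cv2.CHAIN_APPROX_NONE)[0],key=cv2.contourArea)
b=cv2.boxPoints(cv2.minAreaRect(k)); ap=cv2.approxPolyDP(k,4,True).reshape(-1,2)
print("board",ap.tolist(), ray("top",ap,12,c)[:,:2].round(0).tolist())
E
```

```text
blob [[342.8999938964844, 266.3999938964844], [347.79998779296875, 244.1999969482422], [376.20001220703125, 250.5], [371.29998779296875, 272.70001220703125]] [[512.8, -47.8], [551.9, -55.7], [542.2, -105.3], [503.3, -97.1]] [527.54441872 -76.44604592] [np.float64(50.2), np.float64(39.9), np.float64(50.5), np.float64(39.8)]
blob [[276.0, 239.0], [298.0, 239.0], [298.0, 260.0], [276.0, 260.0]] [[557.4, 69.7], [558.5, 31.4], [521.7, 30.2], [520.7, 68.3]] [539.55901926  49.8936545 ] [np.float64(36.7), np.float64(38.3), np.float64(36.8), np.float64(38.1)]
board [[190, 242], [207, 245], [203, 277], [384, 297], [391, 270], [387, 265], [393, 202], [226, 183], [222, 203], [240, 216], [213, 212], [208, 243], [200, 241], [203, 236]] [[550.0, 221.0], [546.0, 191.0], [489.0, 195.0], [463.0, -122.0], [511.0, -134.0], [519.0, -126.0], [633.0, -136.0], [659.0, 164.0], [622.0, 169.0], [599.0, 136.0], [605.0, 184.0], [549.0, 190.0], [552.0, 204.0], [561.0, 199.0]]
```

View pics/crop.png

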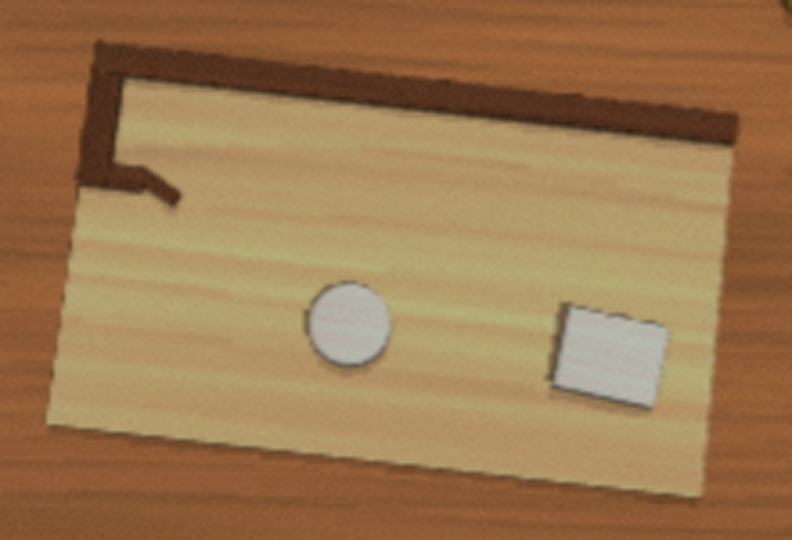

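The crop confirms the choice: a bare grey plate at crop (610,357), the slug at (347,323) and the pocket corner at (122,77).

Measured values, in mm and world frame unless noted:

| Item | Value |
|---|---|
| Board yaw | about -0.083 rad |
| Pocket corner | about (663,166) |
| Plate centre, pocket axes | (-115,-253) |
| Plate turn relative to board | about -0.11 rad |
| Plate measured size | 40 x 50, matches the description |

I'll push with the gripper shut and tool y along the rail, so tool x = -rail x.

```bash
python3 -m handwheel '{"xyz":[[-0.05,-0.03,0],[-0.05,-0.03,0],[-0.045,-0.042,0],[-0.045,-0.042,0],[-0.045,-0.042,0],[-0.045,-0.042,0],[-0.045,-0.042,0],[0,-0.06,0],[0,-0.06,0],[0,-0.06,0]],"rot":[[0,0,-0.1185],[0,0,-0.1185],[0,0,0],[0,0,0],[0,0,0],[0,0,0],[0,0,0],[0,0,0],[0,0,0],[0,0,0]],"jaw":[1,1,1,1,1,1,1,1,1,1]}' 
cat >> h.py <<'E'
C=np.array([663.,166.]); th=-0.083
B=np.array([[np.cos(th),np.sin(th)],[-np.sin(th),np.cos(th)]])  # rows: board x, board y
def pk(P): return B@(np.array(P)[:2]-C)
def rep():
    from scipy.spatial.transform import Rotation as R
    s=read_state(); M=R.from_quat(s["eef_rot"]).as_matrix()
    print("t",round(s["time_s"],2),"tcp",np.round(s["tcp_pos"],1),"pk",pk(s["tcp_pos"]).round(1),"xtool ang err",round(np.arctan2(M[1,0],M[0,0])-(np.pi+th),3),"down",M[2,2].round(4),"F",np.round(s["force"],1),"w",round(s["gripper_width"],3))
E
python3 -c "from h import *; rep()"
```

```text
time_s: 2.2
tcp_pos: [453.8, 52.7, 250.4]
eef_rot: [0.042, 0.999, -0.0, 0.0]
force: [0.8, -0.5, 0.1]
gripper_width: -0.002
grip_force: 0.0
t 2.2 tcp [453.8  52.7 250.4] pk [-199.1 -130.3] xtool ang err -0.001 down -1.0 F [ 0.8 -0.5  0.1] w -0.002
```

```bash
python3 -m handwheel '{"xyz":[[-0.009,-0.04,0.03],[-0.01,-0.04,0.03],[-0.01,-0.04,0.03],[0,0,0],[0,0,0]],"rot":[[0,0,0],[0,0,0],[0,0,0],[0,0,0],[0,0,0]],"jaw":[1,1,1,1,1]}' >/dev/null
python3 - <<'E'
from h import *
rep(); c=calibration("wrist"); im=grab_frame("wrist"); cv2.imwrite("pics/w1.png",im)
for t,z in (("specimen_center",20),("pocket_corner",12),("pocket_lip",12),("slug_center",20)):
    for r in tip_of("wrist",t)[:2]:
        P=ray("wrist",r["at"],z,c)[0]; print(t,round(r["p"],2),np.round(r["at"]),P.round(1)[:2],pk(P).round(1))
E
```

```text
t 2.83 tcp [472.7 -67.3 160.5] pk [-170.3 -248.2] xtool ang err -0.002 down -1.0 F [ 0.2 -0.5 -0.2] w 0.001
specimen_center 0.96 [316. 300.] [526.3 -78.1] [-116.  -254.6]
specimen_center 0.85 [332. 112.] [385.2 -53.9] [-258.6 -242.2]
pocket_corner 0.82 [586. 404.] [660.  163.2] [-2.7 -3.1]
pocket_lip 0.84 [580. 363.] [613.1 151. ] [-48.5 -19.1]
slug_center 0.7 [475. 299.] [536.7  49.5] [-116.2 -126.6]
```

View pics/w1.png

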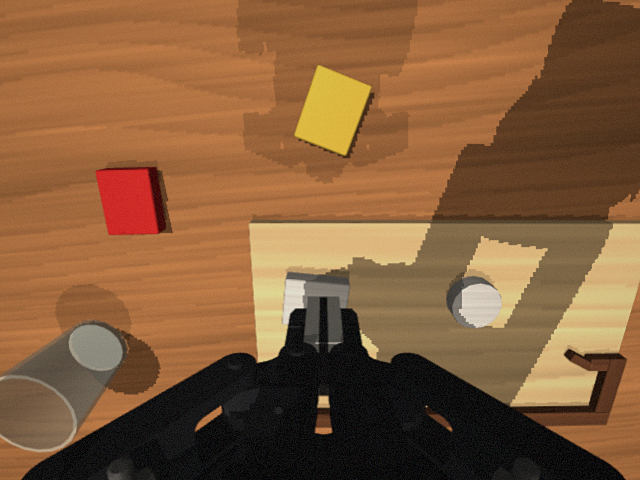

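The wrist view shows the plate at (316,300) in front of the shut fingers, the slug at (475,300) and the pocket at (590,390). This agrees with the top view. I'll descend behind the plate.

```bash
sed -i 's/C=np.array(\[663.,166.\])/C=np.array([661.5,164.5])/' h.py; python3 -m handwheel '{"xyz":[[0,-0.005,0.05],[0,0,0.04],[0,0,0.02],[0,0,0.01],[0,0,0.004],[0,0,0],[0,0,0]],"rot":[[0,0,0],[0,0,0],[0,0,0],[0,0,0],[0,0,0],[0,0,0],[0,0,0]],"jaw":[1,1,1,1,1,1,1]}' >/dev/null
python3 - <<'E'
from h import *
rep(); cv2.imwrite("pics/s1.png",cv2.resize(grab_frame("scene")[180:330,200:420],None,fx=3.6,fy=3.6))
E
```

```text
t 3.95 tcp [472.9 -72.6  37.1] pk [-168.2 -251.9] xtool ang err -0.001 down -1.0 F [-0.6 -0.3 -0.1] w -0.0
```

View pics/s1.png

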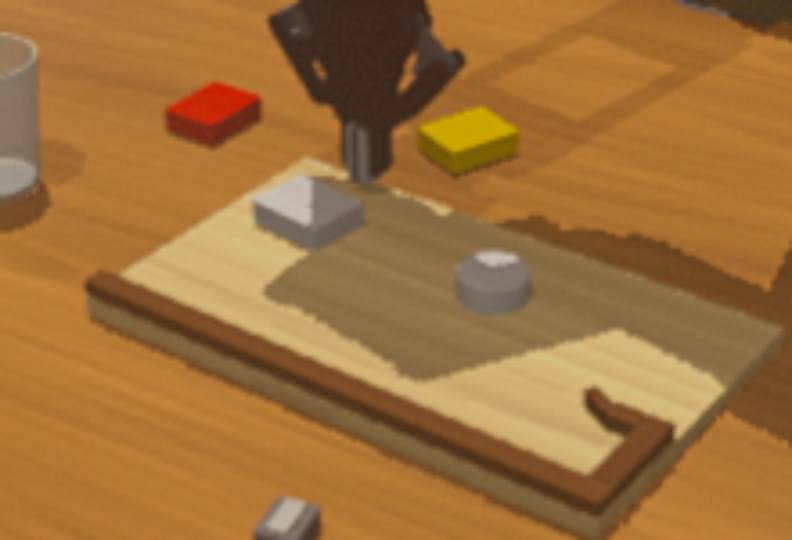

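The fingers stand just above the board, behind the plate. I'll push towards the rail.

```bash
python3 -m handwheel '{"xyz":[[-0.01,0,0.002],[-0.01,0,0],[-0.01,0,0],[-0.01,0,0],[-0.01,0,0],[-0.01,0,0],[-0.01,0,0],[-0.01,0,0],[-0.01,0,0],[0,0,0]],"rot":[[0,0,0],[0,0,0],[0,0,0],[0,0,0],[0,0,0],[0,0,0],[0,0,0],[0,0,0],[0,0,0],[0,0,0]],"jaw":[1,1,1,1,1,1,1,1,1,1]}' | grep force
python3 - <<'E'
from h import *
rep(); grab_frame("top")
for r in tip_of("top","specimen_center")[:4]: print(round(r["p"],2),np.round(r["at"]),pk(ray("top",r["at"],20)[0]).round(1))
E
```

```text
force: [-0.8, 0.4, -0.2]
grip_force: 0.0
t 5.25 tcp [563.4 -80.2  34.4] pk [ -77.5 -252. ] xtool ang err -0.001 down -1.0 F [-0.8  0.4 -0.2] w 0.0
0.94 [420. 148.] [  98.1 -340.7]
```

```bash
python3 -m handwheel '{"xyz":[[-0.006,0,0],[-0.006,0,0],[-0.004,0,0],[-0.003,0,0],[-0.002,0,0],[-0.002,0,0],[0,0,0],[0,0,0]],"rot":[[0,0,0],[0,0,0],[0,0,0],[0,0,0],[0,0,0],[0,0,0],[0,0,0],[0,0,0]],"jaw":[1,1,1,1,1,1,1,1]}' | grep force
python3 - <<'E'
from h import *
rep(); im=grab_frame("scene"); cv2.imwrite("pics/s2.png",cv2.resize(im[210:330,210:386],None,fx=4.5,fy=4.5,interpolation=cv2.INTER_CUBIC))
for r in tip_of("scene","specimen_center")[:4]: print(round(r["p"],2),np.round(r["at"]),pk(ray("scene",r["at"],20)[0]).round(1))
E
```

```text
force: [0.4, 0.7, 0.6]
grip_force: 0.0
t 6.35 tcp [585.  -81.9  34.3] pk [ -55.8 -251.9] xtool ang err -0.001 down -1.0 F [0.4 0.7 0.6] w -0.005
0.84 [172. 276.] [ 112.8 -336. ]
0.7 [254. 254.] [ -31.1 -264.5]
0.6 [329. 218.] [-237.1 -227.1]
```

View pics/s2.png

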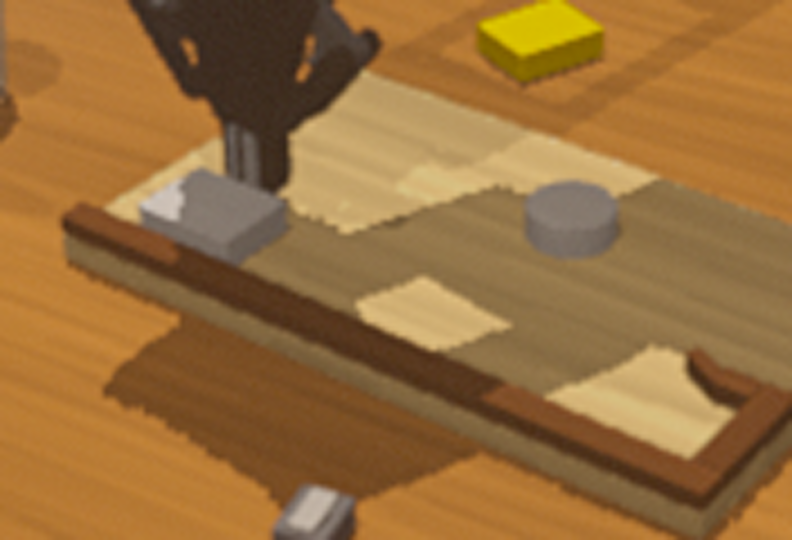

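The plate at (215,215) is nearly at the rail, and its line is parallel to it. The slug at (570,220) is untouched. I'll close the gap in small steps and watch the force.

```bash
python3 -m handwheel '{"xyz":[[-0.001,0,0],[-0.001,0,0],[-0.001,0,0],[-0.001,0,0],[0,0,0]],"rot":[[0,0,0],[0,0,0],[0,0,0],[0,0,0],[0,0,0]],"jaw":[1,1,1,1,1]}' | grep -E "tcp|^force"; python3 -m handwheel '{"xyz":[[-0.001,0,0],[0,0,0]],"rot":[[0,0,0],[0,0,0]],"jaw":[1,1]}' | grep -E "tcp|^force"
```

```text
tcp_pos: [589.1, -82.3, 34.3]
force: [0.1, 0.6, 0.1]
tcp_pos: [589.2, -82.2, 34.2]
force: [-1.8, 0.8, 2.2]
```

```bash
python3 -m handwheel '{"xyz":[[-0.001,0,0],[-0.001,0,0],[0,0,0]],"rot":[[0,0,0],[0,0,0],[0,0,0]],"jaw":[1,1,1]}' | grep -E "tcp|^force"; python3 -c "from h import *; rep()"
```

```text
tcp_pos: [589.3, -82.2, 34.1]
force: [-7.7, -0.2, 4.4]
t 7.7 tcp [589.3 -82.2  34.1] pk [ -51.5 -251.8] xtool ang err -0.001 down -1.0 F [-7.7 -0.2  4.4] w -0.001
```

The contact force is 8 N with the TCP at x = -51.5, i.e. 40 + 11.5 mm from the rail, so the plate is flat against it. I'll back off, rise, and look from behind.

```bash
python3 -m handwheel '{"xyz":[[0.008,0,0],[0.012,0,0],[0,0,-0.03],[0,0,-0.04],[-0.02,-0.045,0],[-0.03,-0.025,0],[0,0,0],[0,0,0]],"rot":[[0,0,0],[0,0,0],[0,0,0],[0,0,0],[0,0,0],[0,0,0],[0,0,0],[0,0,0]],"jaw":[1,1,1,1,1,1,1,1]}' | grep -E "tcp|^force"
python3 - <<'E'
from h import *
rep(); im=grab_frame("top"); c=calibration("top")
for r in tip_of("top","specimen_center")[:4]: print(round(r["p"],2),np.round(r["at"]),pk(ray("top",r["at"],20)[0]).round(1))
s=grab_frame("scene")
for r in tip_of("scene","specimen_center")[:4]: print("scene",round(r["p"],2),np.round(r["at"]),pk(ray("scene",r["at"],20)[0]).round(1))
cw=calibration("wrist"); w=grab_frame("wrist")
for r in tip_of("wrist","specimen_center")[:4]: print("w",round(r["p"],2),np.round(r["at"]),pk(ray("wrist",r["at"],20,cw)[0]).round(1))
a=cv2.resize(s[215:315,215:345],None,fx=4,fy=4); b=cv2.resize(w,(533,400)); t=cv2.resize(im[160:310,270:410],(266,285))
p=np.zeros((590,800,3),np.uint8); p[:400,:]=np.zeros_like(p[:400]); p[:400,:520]=a; p[:285,530:796]=t; p[400:580,:240]=cv2.resize(w,(240,180)); p[290:590,400:800]=cv2.resize(w,(400,300)); cv2.imwrite("pics/m3.png",p)
E
```

```text
tcp_pos: [614.8, -154.3, 103.8]
force: [-0.4, 1.0, 0.4]
t 8.7 tcp [ 614.8 -154.3  103.8] pk [ -20.1 -321.6] xtool ang err -0.001 down -1.0 F [-0.4  1.   0.4] w 0.002
0.73 [365. 204.] [ -15.6 -252. ]
0.65 [342. 344.] [-261.1 -236.3]
scene 0.92 [255. 256.] [ -26.3 -255.6]
scene 0.91 [334. 217.] [-248.3 -222.6]
scene 0.87 [169. 275.] [ 114.4 -343.8]
scene 0.81 [258. 210.] [-174.7 -380. ]
w 0.62 [438. 258.] [ -22.6 -251.4]
```

View pics/m3.png

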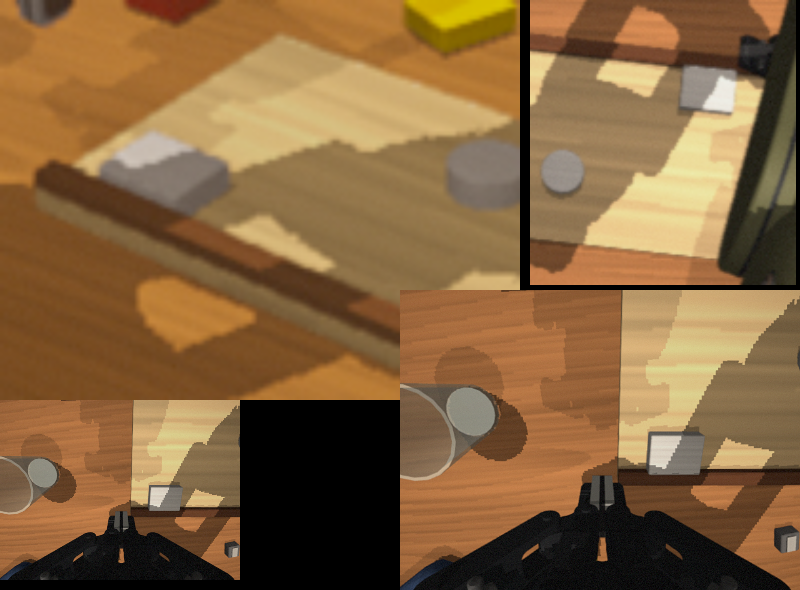

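The plate lies flush against the rail, with its centre at about y = -252 (wrist pixel 438,258). I'll lower the fingers behind its rear end.

```bash
python3 -m handwheel '{"xyz":[[0.002,0.009,0.03],[0,0.009,0.03],[0,0,0.009],[0,0,0],[0,0.004,0],[0,0.004,0],[0,0.004,0],[0,0,0]],"rot":[[0,0,0],[0,0,0],[0,0,0],[0,0,0],[0,0,0],[0,0,0],[0,0,0],[0,0,0]],"jaw":[1,1,1,1,1,1,1,1]}' | grep -E "tcp|^force"; python3 -c "from h import *; rep()"
python3 -m handwheel '{"xyz":[[0,0.008,0],[0,0.01,0],[-0.001,0.01,0],[0,0.01,0],[-0.001,0.01,0],[0,0.01,0],[0,0.01,0],[0,0.01,0],[0,0.01,0],[0,0,0]],"rot":[[0,0,0],[0,0,0],[0,0,0],[0,0,0],[0,0,0],[0,0,0],[0,0,0],[0,0,0],[0,0,0],[0,0,0]],"jaw":[1,1,1,1,1,1,1,1,1,1]}' | grep -E "tcp|^force"
python3 - <<'E'
from h import *
rep(); s=grab_frame("scene"); cv2.imwrite("pics/s4.png",cv2.resize(s[215:335,215:391],None,fx=4.5,fy=4.5,interpolation=cv2.INTER_CUBIC))
for r in tip_of("scene","specimen_center")[:4]: print("scene",round(r["p"],2),np.round(r["at"]),pk(ray("scene",r["at"],20)[0]).round(1))
E
```

```text
tcp_pos: [616.6, -124.4, 35.7]
force: [0.2, -0.2, 0.2]
t 10.0 tcp [ 616.6 -124.4   35.7] pk [ -20.8 -291.6] xtool ang err -0.0 down -1.0 F [ 0.2 -0.2  0.2] w 0.005
tcp_pos: [625.9, -36.2, 35.4]
force: [0.9, 0.2, -0.1]
t 11.25 tcp [625.9 -36.2  35.4] pk [ -18.8 -203. ] xtool ang err 0.0 down -1.0 F [ 0.9  0.2 -0.1] w 0.001
scene 0.89 [290. 272.] [ -22.3 -168.6]
scene 0.66 [171. 274.] [ 109.7 -342.3]
scene 0.53 [328. 219.] [-235.2 -228.2]
scene 0.44 [260. 213.] [-169.4 -368.2]
```

View pics/s4.png

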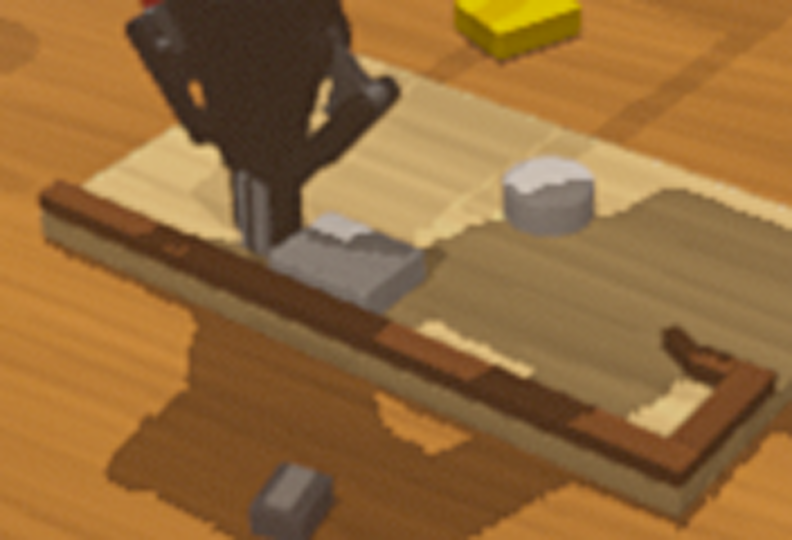

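The plate at (350,260) is being pushed along the rail and still lies against it. I'll continue.

```bash
python3 -m handwheel '{"xyz":[[0,0.01,0],[0,0.01,0],[-0.001,0.01,0],[0,0.01,0],[0,0.01,0],[0,0.01,0],[0,0.01,0],[0,0.01,0],[0,0.008,0],[0,0,0]],"rot":[[0,0,0],[0,0,0],[0,0,0],[0,0,0],[0,0,0],[0,0,0],[0,0,0],[0,0,0],[0,0,0],[0,0,0]],"jaw":[1,1,1,1,1,1,1,1,1,1]}' | grep -E "tcp|^force"
python3 - <<'E'
from h import *
rep(); s=grab_frame("scene"); cv2.imwrite("pics/s5.png",cv2.resize(s[250:350,280:410],None,fx=6,fy=6,interpolation=cv2.INTER_CUBIC))
for r in tip_of("scene","specimen_center")[:2]: print("scene",round(r["p"],2),np.round(r["at"]),pk(ray("scene",r["at"],20)[0]).round(1))
E
```

```text
tcp_pos: [634.4, 51.3, 35.4]
force: [0.0, 0.2, -0.5]
t 12.6 tcp [634.4  51.3  35.4] pk [ -17.6 -115.1] xtool ang err -0.0 down -1.0 F [ 0.   0.2 -0.5] w -0.001
scene 0.86 [261. 210.] [-180.4 -375.4]
scene 0.76 [330. 288.] [-25.7 -80. ]
```

View pics/s5.png

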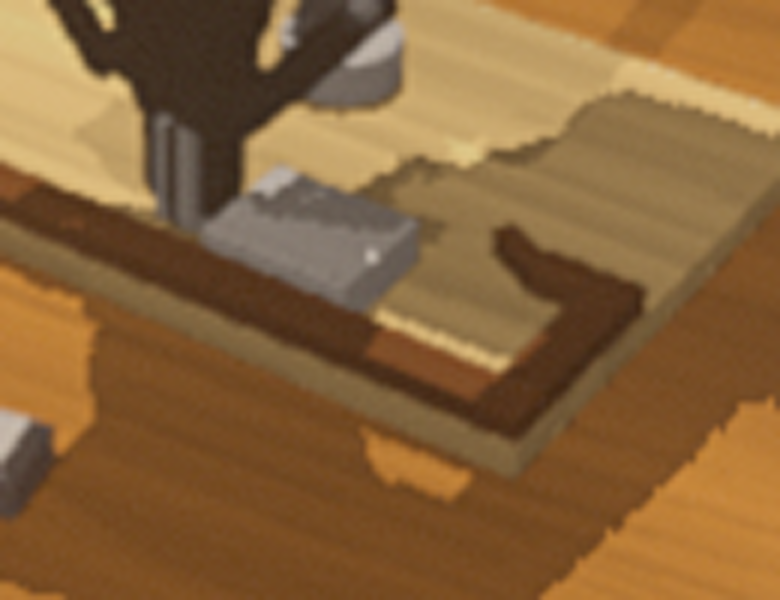

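The plate at (310,240) is still along the rail and short of the pocket mouth. I'll slide it on with a touch more bias towards the rail, then creep up to the stop.

```bash
python3 -m handwheel '{"xyz":[[-0.001,0.007,0],[-0.001,0.007,0],[0,0.007,0],[0,0.007,0],[0,0.006,0],[0,0.005,0],[0,0.004,0],[0,0.003,0],[0,0,0]],"rot":[[0,0,0],[0,0,0],[0,0,0],[0,0,0],[0,0,0],[0,0,0],[0,0,0],[0,0,0],[0,0,0]],"jaw":[1,1,1,1,1,1,1,1,1]}' | grep -E "tcp|^force"; python3 -c "from h import *; rep()"
python3 -m handwheel '{"xyz":[[0,0.001,0],[0,0.001,0],[0,0.001,0],[0,0,0]],"rot":[[0,0,0],[0,0,0],[0,0,0],[0,0,0]],"jaw":[1,1,1,1]}' | grep -E "tcp|^force"
```

```text
tcp_pos: [640.1, 96.3, 35.3]
force: [-0.9, 0.1, -0.2]
t 13.82 tcp [640.1  96.3  35.3] pk [-15.7 -69.7] xtool ang err -0.001 down -1.0 F [-0.9  0.1 -0.2] w 0.001
tcp_pos: [640.2, 99.1, 35.3]
force: [-0.1, -0.2, 1.1]
```

```bash
python3 -m handwheel '{"xyz":[[0,0.001,0],[0,0.001,0],[0,0.001,0],[0,0,0]],"rot":[[0,0,0],[0,0,0],[0,0,0],[0,0,0]],"jaw":[1,1,1,1]}' | grep -E "tcp|^force";  python3 -m handwheel '{"xyz":[[0,0.001,0],[0,0.001,0],[0,0,0]],"rot":[[0,0,0],[0,0,0],[0,0,0]],"jaw":[1,1,1]}' | grep -E "tcp|^force"; python3 -c "from h import *; rep()"
```

```text
tcp_pos: [640.5, 102.2, 35.3]
force: [-0.7, -0.8, -0.4]
tcp_pos: [640.2, 103.1, 35.3]
force: [-0.7, -4.7, 2.7]
t 15.2 tcp [640.2 103.1  35.3] pk [-16.2 -63. ] xtool ang err -0.001 down -1.0 F [-0.7 -4.7  2.7] w -0.001
```

Contact came at y = -63, as expected for home. I'll press a little more to seat it, back off, rise and look.

```bash
python3 -m handwheel '{"xyz":[[-0.001,0.001,0],[0,0.001,0],[0,0,0]],"rot":[[0,0,0],[0,0,0],[0,0,0]],"jaw":[1,1,1]}' | grep -E "tcp|^force"; python3 -m handwheel '{"xyz":[[0,-0.008,0],[0,-0.02,0],[0,0,-0.05],[0.04,-0.03,-0.03],[0.05,-0.03,0],[0.05,0,0],[0,0,0],[0,0,0]],"rot":[[0,0,0],[0,0,0],[0,0,0],[0,0,0],[0,0,0],[0,0,0],[0,0,0],[0,0,0]],"jaw":[1,1,1,1,1,1,1,1]}' | grep -E "tcp|^force"
python3 - <<'E'
from h import *
rep(); s=grab_frame("scene"); t=grab_frame("top"); cw=calibration("wrist"); w=grab_frame("wrist")
for n in ("scene","top","wrist"):
    for r in tip_of(n,"specimen_center")[:3]: print(n,round(r["p"],2),np.round(r["at"]),pk(ray(n,r["at"],20,cw if n=="wrist" else None)[0]).round(1))
p=np.zeros((600,800,3),np.uint8)
p[:300,:400]=cv2.resize(s[265:340,305:405],(400,300),interpolation=cv2.INTER_CUBIC)
p[:300,400:]=cv2.resize(t[165:240,200:300],(400,300),interpolation=cv2.INTER_CUBIC)
for r in tip_of("wrist","pocket_corner")[:1]:
    u,v=map(int,r["at"]); print("corner w",u,v); x=min(max(u-100,0),440); y=min(max(v-75,0),330)
    p[300:,:400]=cv2.resize(w[y:y+150,x:x+200],(400,300),interpolation=cv2.INTER_CUBIC)
p[300:,400:]=cv2.resize(w,(400,300)); cv2.imwrite("pics/m6.png",p)
E
```

```text
tcp_pos: [640.3, 103.4, 35.2]
force: [-3.1, -9.5, 3.5]
tcp_pos: [496.2, 29.6, 115.9]
force: [-0.5, 0.3, 0.2]
t 16.57 tcp [496.2  29.6 115.9] pk [-153.5 -148.1] xtool ang err -0.001 down -1.0 F [-0.5  0.3  0.2] w 0.004
scene 0.81 [329. 216.] [-244.  -233.5]
scene 0.65 [352. 299.] [-21.3 -31.9]
scene 0.63 [167. 274.] [ 112.6 -349.6]
top 0.79 [419. 152.] [  90.5 -340.2]
top 0.75 [434. 313.] [-192.5 -388.4]
top 0.51 [241. 193.] [-20.6 -30.5]
wrist 0.92 [164.  79.] [-256.8 -236.6]
```

View pics/m6.png

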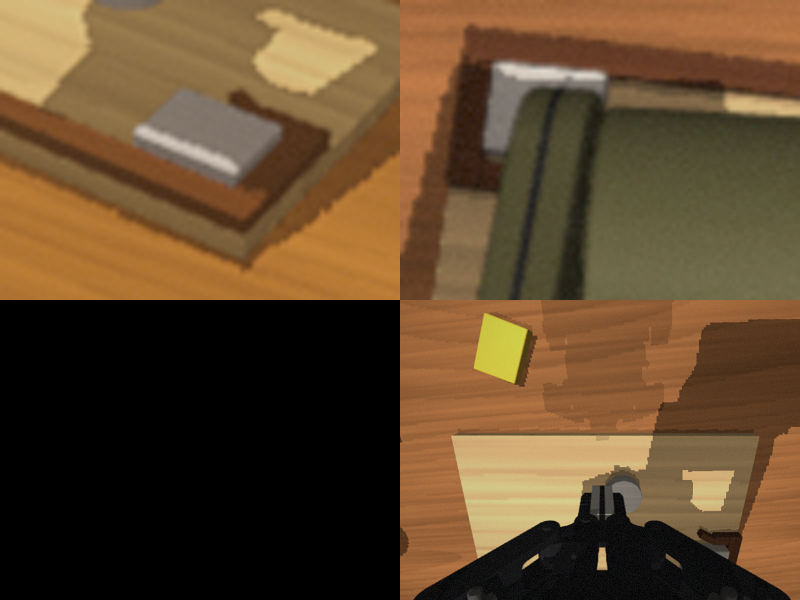

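The plate at (210,140) in the scene crop sits in the pocket, parallel to the rail and at the stop. To make sure it is flush, I'll give it a light sideways press on the exposed side, with the tips above the lip's height.

```bash
python3 -m handwheel '{"xyz":[[-0.02,0.05,0],[-0.029,0.05,0],[-0.03,0.012,0.03],[0,0,0.03],[0,0,0.013],[0,0,0],[-0.008,0,0],[-0.007,0,0],[-0.005,0,0],[0,0,0]],"rot":[[0,0,0],[0,0,0],[0,0,0],[0,0,0],[0,0,0],[0,0,0],[0,0,0],[0,0,0],[0,0,0],[0,0,0]],"jaw":[1,1,1,1,1,1,1,1,1,1]}' | grep -E "tcp|^force"; python3 -c "from h import *; rep()"
python3 -m handwheel '{"xyz":[[-0.001,0,0],[-0.001,0,0],[0,0,0]],"rot":[[0,0,0],[0,0,0],[0,0,0]],"jaw":[1,1,1]}' | grep -E "tcp|^force"; python3 -c "from h import *; rep()"
```

```text
tcp_pos: [604.0, 133.2, 42.9]
force: [0.1, 0.5, -0.4]
t 18.18 tcp [604.  133.2  42.9] pk [-54.7 -35.9] xtool ang err -0.001 down -1.0 F [ 0.1  0.5 -0.4] w -0.001
tcp_pos: [604.9, 133.2, 42.3]
force: [0.2, 0.2, 0.3]
t 18.55 tcp [604.9 133.2  42.3] pk [-53.8 -35.9] xtool ang err -0.001 down -1.0 F [0.2 0.2 0.3] w 0.001
```

```bash
python3 -m handwheel '{"xyz":[[-0.001,0,0],[-0.001,0,0],[0,0,0]],"rot":[[0,0,0],[0,0,0],[0,0,0]],"jaw":[1,1,1]}' | grep -E "tcp|^force"; python3 -m handwheel '{"xyz":[[-0.001,0,0],[0,0,0]],"rot":[[0,0,0],[0,0,0]],"jaw":[1,1]}' | grep -E "tcp|^force"; python3 -c "from h import *; rep()"
```

```text
tcp_pos: [607.0, 133.0, 42.3]
force: [0.0, -0.9, -0.5]
tcp_pos: [607.4, 132.9, 42.2]
force: [-0.8, -0.4, 0.3]
t 19.18 tcp [607.4 132.9  42.2] pk [-51.3 -36. ] xtool ang err -0.001 down -1.0 F [-0.8 -0.4  0.3] w 0.004
```

```bash
python3 -m handwheel '{"xyz":[[-0.001,0,0],[0,0,0]],"rot":[[0,0,0],[0,0,0]],"jaw":[1,1]}' | grep -E "tcp|^force"; python3 -m handwheel '{"xyz":[[-0.001,0,0],[0,0,0]],"rot":[[0,0,0],[0,0,0]],"jaw":[1,1]}' | grep -E "tcp|^force"; python3 -c "from h import *; rep()"
```

```text
tcp_pos: [607.6, 132.9, 42.1]
force: [-5.2, 0.6, 2.9]
tcp_pos: [607.7, 132.9, 42.1]
force: [-6.5, 1.4, 4.0]
t 19.68 tcp [607.7 132.9  42.1] pk [-51. -36.] xtool ang err -0.001 down -1.0 F [-6.5  1.4  4. ] w 0.005
```

The plate is hard against the rail, with the same contact position as in the first push. I'll back off, clear the view and check.

```bash
python3 -m handwheel '{"xyz":[[0.008,0,0],[0.015,0,0],[0,0,-0.05],[0.02,0,-0.05],[0.05,0.02,-0.03],[0.05,0.03,0],[0.03,0.05,0],[0,0.06,0],[0,0.06,0],[0,0,0]],"rot":[[0,0,0],[0,0,0],[0,0,0],[0,0,0],[0,0,0],[0,0,0],[0,0,0],[0,0,0],[0,0,0],[0,0,0]],"jaw":[1,1,1,1,1,1,1,1,1,1]}' | grep -E "tcp|^force"
python3 - <<'E'
from h import *
rep(); t=grab_frame("top"); c=calibration("top"); s=grab_frame("scene")
hsv=cv2.cvtColor(t,cv2.COLOR_BGR2HSV); m=((hsv[...,1]<75)&(hsv[...,2]>90)).astype(np.uint8); M=np.zeros_like(m); M[170:290,215:320]=m[170:290,215:320]
for k in cv2.findContours(M,0,cv2.CHAIN_APPROX_NONE)[0]:
    if len(k)<30: continue
    W=ray("top",cv2.boxPoints(cv2.minAreaRect(k)),28,c); print([pk(w).round(1).tolist() for w in W], pk(W.mean(0)))
p=np.zeros((300,800,3),np.uint8)
p[:,:400]=cv2.resize(s[265:340,305:405],(400,300),interpolation=cv2.INTER_CUBIC); p[:,400:]=cv2.resize(t[165:240,200:300],(400,300),interpolation=cv2.INTER_CUBIC)
cv2.imwrite("pics/m7.png",p)
E
```

```text
tcp_pos: [456.3, 370.9, 172.5]
force: [0.1, -0.7, 0.1]
t 20.93 tcp [456.3 370.9 172.5] pk [-221.6  188.7] xtool ang err 0.004 down -1.0 F [ 0.1 -0.7  0.1] w 0.002
[[-124.2, -98.9], [-86.7, -112.2], [-100.6, -149.6], [-137.9, -136.1]] [-112.37688854 -124.18947501]
[[-42.9, 2.0], [-0.1, 3.1], [0.0, -48.5], [-42.9, -49.3]] [-21.4611448  -23.19173413]
```

View pics/m7.png

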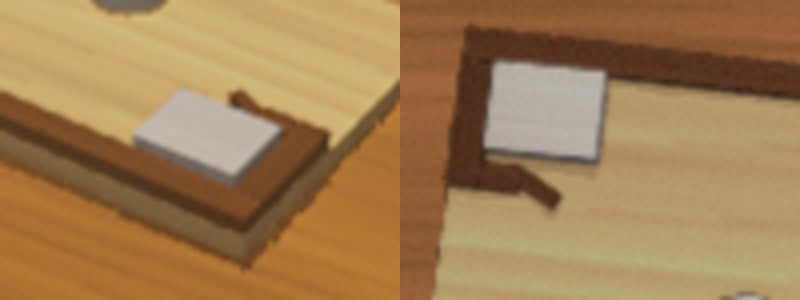

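The plate at (545,110) in the top crop lies flush with the rail and against the stop. The slug has not moved, and the arm is clear of everything.

```bash
python3 -c "from bench import arm; print(arm.job_done())"
```

```text
the job is handed in; nothing more can be done
None
```

The specimen was pushed flat against the rail, slid along it into the pocket and is home against the end stop, flush with the rail; the round specimen has not moved, the arm is clear of everything, and the job was handed in at about 21 s.

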